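Ratchet the shaker's clamp bar up against a row of bottles

TASK

Three sample bottles lie loose on their sides on the bench shaker. Work the ratchet lever of the clamp through full strokes, back and forth, until the clamp's sprung pad presses the bottles firmly together against the end rail and none can roll, but stop before the pad is pushed all the way back against its bar. Move the row only by the lever (do not push on the bottles, the pad or its bar), leave the lever swung back to its rest stop, and leave the things standing around the shaker alone.

Things in the scene. Friction and masses are not known exactly. Their poses are not given: they have to be found in the camera images.
- shaker: white bench shaker, fixed, with a 260 x 500 mm platform whose rubber mat lies 105 mm above the bench. Origin: centre of the underside; x across the platform, y along the row, z up. The clamp stands at its -y end; near its +y end an upright rubber-faced end rail (200 mm wide, 54 mm high) is bolted across, its face anywhere from y = 186 to 208 mm (not reported)
- ratchet_axis (a point): point on the vertical axis of lever and ratchet wheel (72 mm across, 16 teeth), half-way up the wheel, 159 mm above the bench, at x = 20.4, y = -155 mm of the shaker. A rack under the wheel moves the clamp bar (190 mm wide, 44 mm high) to the shaker's +y, 8 mm a tooth, never back. A tooth is 0.393 rad; from rest the lever's first 0.07 rad may be lost motion
- lever (a joint): ratchet lever's angle, rad: 0 at the rest stop, 0.56 at the far stop; starts at 0 to 0.38, stays where left, no return spring. The power stroke (growing) is clockwise from above: the handle goes to the shaker's -x. A stroke gains one tooth, only if it passes 0.47 rad and comes back within 0.06 of rest: go to both stops. Handle force 1 to 2.5 N with the row loose; then each tooth adds about 4 N
- lever_handle (a point): centre, half-way up, of the lever's upright grey handle: a round post 23 mm thick, 70 mm high (35 mm above and below this point), 208 mm above the bench, standing on the end of the flat lever arm (22 mm wide, 7 mm thick), 118 mm from the ratchet axis. The arm points to the shaker's -y at mid stroke (0.28 rad) and turns to its +x side at rest
- pad: rubber-faced pad, 190 mm wide, 46 mm high, 10 mm thick, on two sprung pins ahead of the clamp bar. Origin: middle of its face to the bottles; axes as the shaker's. Once the row is closed up it stays and the bar comes on: 8 mm and about 22 N a tooth (3 N/mm, gap to the bar 26 mm when free, bottomed after 24 mm, 72 N). Firm: pressed in 4 to 22 mm, 12 to 66 N
- bottle_1: amber 250 ml bottle on its side, blue cap, 143 mm long, body 70 mm across and 97 mm long, 0.4 to 0.8 kg, nearest the end rail and 2 to 9 mm off it. Origin: on its axis, half-way along; x along the axis towards the cap, about parallel to the shaker's x; it rolls along the shaker's y
- bottle_2: the same bottle, in the middle of the row
- bottle_3: the same bottle, nearest the pad, at least 3 mm off it
- spare_bottle: the same bottle standing upright on the bench, origin under its centre; a bystander
- beaker: glass beaker, 84 mm across, 110 mm high, standing on the bench, origin under its centre; a bystander
- vial_box: cardboard tray of vials, 130 x 130 x 50 mm, on the bench, origin under its centre; a bystander
Mind the look-alikes: they are no part of the job. Leave any green look-alike of the bottle_3 alone. Leave any green look-alike of the bottle_1 alone.

How it is judged:
By the outcome, as a careful person would: the job done as asked, in the order asked, and still so for the second after the job is handed in, with the robot touching nothing.
It also fails if it takes over 64 s, if anything falls off the work surface, if the arm or the gripper's body presses on something with over 40 N, if the wrist force passes 120 N, or if a joint passes its speed limit or range.

ROBOT

A 7-joint arm with a two-finger parallel gripper is mounted at the origin on the work surface. World frame = base frame: x ahead of the robot, y to its left, z up, the work surface at z = 0. Lengths are in m, angles in rad, forces in N, time in s.
With the tool pointing down it reaches from about 0.4 to 0.875 m from the base axis. Payload 19.3 kg.
Tool frame: the origin (TCP) lies between the finger pads; the fingertips stand bot.tcp_to_tips ahead of it and the grasp point (between the pads) is the TCP (bot.tcp_to_tips is the distance from the TCP to the fingertips, in m); z points along the fingers, y is the line along which they close (so a half turn about z gives the same grasp; the last joint's range is limited). The gripper opens to 85 mm and grips with 20 to 120 N. Pads are 22 mm wide; open, the fingers measure 114 mm over their backs; the gripper's body (76 mm by 85 mm) begins 54 mm behind the grasp point. The pads swing forward as they close: fully open they stand 13 mm farther back than shut.
Start: joints at [1.047, 0.521, -0.036, 1.599, 0.021, 1.021, -0.113], TCP at [0.274, -0.562, 0.25] pointing down, gripper open.
Joint ranges: [-2.91, 2.91], [-0.3, 2.13], [-1.5, 1.42], [0.17, 2.43], [-1.26, 4.41], [0.16, 1.93], [-2.52, 2.52]. Speed limits (rad/s): [1.89, 1.89, 2.39, 2.39, 3.01, 3.01, 3.01].

INTERFACE

Orientations are given as [roll, pitch, yaw] about the fixed x, y, z axes, in that order (R = Rz(yaw) Ry(pitch) Rx(roll)).
In Python, from workcell import telemetry, grab_frame, bot gives the robot as it stands. The module is installed in compiled form; this text tells all that it offers.
- The arm moves only by the shell command python3 -m crank 'ROWS' [FORCE]. ROWS is text: rows parted by semicolons, each of 7 numbers parted by spaces: the finger opening in m, from 0 to 0.0854, then the shift along the tool's x, y, z in m, then the turn, a rotation vector about the tool's x, y, z in degrees. A call has exactly 8 rows; each row shifts and turns the commanded pose from where the row before left it, along the tool's axes as they then stand; what a row does not reach is not made up. A row lasts 1/12 s, in which the tool goes at most 41.7 mm and 7.16 degrees, less where a joint would pass 70% of its speed; a pose out of reach is approached as far as the arm can. A call with a gripper value outside its range is refused whole. The fingers move at their own pace and stop on an object; FORCE is the grip in N (left out, the last holds). Time passes only in rows, so rows that do not move let the fingers close, or fill a call up. It gives the time, the measured TCP pose, the force, the opening and the grip force at its end, in the units of the state.
- telemetry.observe(): the state, without advancing time (a new reading comes with each control period).
- grab_frame(name): name is "side" or "top"; returns a dict with "pixels" (480x640x3 uint8, red, green, blue), "depth" (480x640 float32, m along the optical axis (not along the pixel's ray), 0 where there is no reading), "vertical_fov" (degrees; the focal length in pixels is half the picture's height over the tangent of half this angle, whatever the lens; pixels are square), "cx", "cy" (the principal point, pixels), "R" (3x3) and "t" (3): a world point X has camera coordinates R X + t. Camera axes: x right, y down, z forward; pixel columns grow to the right and rows downward; lengths in m; the calibration is good to about 2 mm. A picture is of the moment at which its call begins.
- bot.job_done(): hands the job in; it is judged then, once.
The state is a dict: "clock": time; "qpos": joint angles; "qd": joint speeds; "joint_efforts": joint torques, N m; "position": TCP position; "tool_rot": TCP orientation; "force": force on the tool from outside, world axes, zero at the start; "moment": the same for the moment, N m; "grip_width": finger opening in m; "finger_force": force on a finger pad.
Only numpy, scipy, OpenCV 4.12 (cv2) and the standard library are available. Lean on these libraries where they do the work, as an engineer would, in place of code of your own. Each camera call takes 0.05 s, during which the arm holds its last target. There are 200 camera calls.

## Working session

There is one attempt and no reset: what is moved stays moved. The work goes in short steps, Python scripts to look and compute and a shell command to move; the robot and the scene stay as the last step left them, time stands still between calls to the robot, and variables do not carry over. Pictures are saved under pics/ and viewed, at most 10 in all, crops included, and the job is handed in when it is done.

```bash
mkdir -p pics; cat > h.py <<'E'
import numpy as np, cv2
from workcell import telemetry, grab_frame, bot
def cloud(f):
    d=f["depth"]; F=240/np.tan(np.radians(f["vertical_fov"])/2)
    v,u=np.mgrid[0:480,0:640]
    c=np.stack([(u-f["cx"])/F*d,(v-f["cy"])/F*d,d],-1)
    return (c-f["t"])@f["R"], d>0
E
python3 - <<'E'
from h import *
for n in("side","top"):
    f=grab_frame(n); cv2.imwrite(f"pics/{n}0.png",f["pixels"][:,:,::-1]); np.savez(f"{n}0.npz",**f)
    print(n,f["vertical_fov"],f["cx"],f["cy"],-f["R"].T@f["t"],f["R"].round(2).tolist())
s=telemetry.observe();print(s,bot.tcp_to_tips)
E
```

```text
side 54.26892221895987 319.3835354010592 241.87140216295853 [-0.09376996  0.8593212   0.86876513] [[-0.77, -0.64, 0.0], [-0.37, 0.45, -0.81], [0.52, -0.63, -0.58]]
top 43.09778773632196 312.218780298052 236.16232006213497 [0.41101106 0.06394883 1.69300401] [[-0.01, -1.0, 0.01], [-1.0, 0.01, -0.1], [0.1, -0.01, -1.0]]
{'clock': 0.1, 'qpos': array([ 1.0468236 ,  0.52195402, -0.03635136,  1.59991342,  0.02122596,
        1.02105105, -0.11284046]), 'qd': array([-0.00102888,  0.0001645 , -0.00034042, -0.00194917,  0.00068209,
        0.00096133, -0.00096521]), 'joint_efforts': array([ 1.50165648e-03, -9.28493929e+01,  1.98303759e+00, -3.70536733e+01,
        1.80851715e-02,  5.37939151e-03,  1.69218906e-04]), 'position': array([ 0.27384517, -0.56153515,  0.2497967 ]), 'tool_rot': array([-3.14065545e+00,  7.27926053e-05,  4.53754960e-01]), 'force': array([ 0.49992089, -0.20515393, -0.30083729]), 'moment': array([-0.00460034,  0.03063551,  0.02571389]), 'finger_force': 0.0, 'grip_width': 0.08545726124782894} 0.019
```

View pics/side0.png

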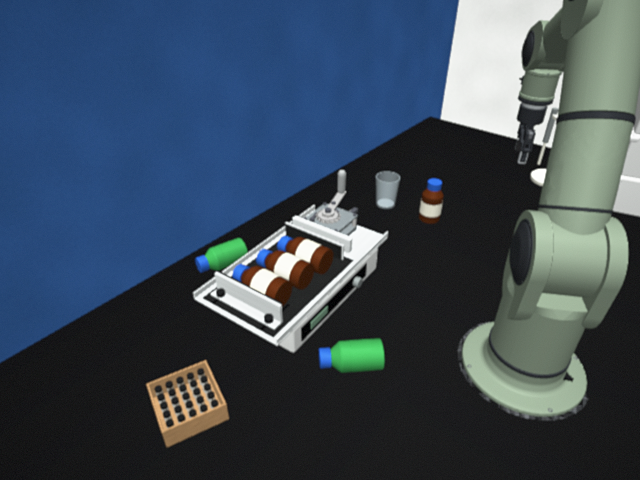

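View pics/top0.png

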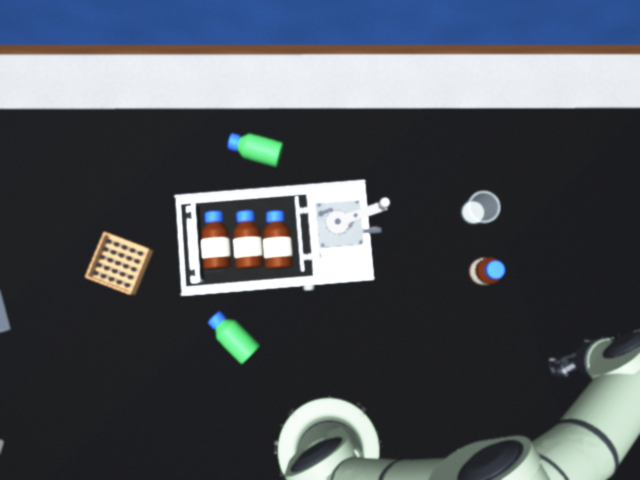

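Side view: clamp with its handle at (341,180), the row at about (262,285) to (310,250), and green look-alikes at (225,255) and (352,355). Top view: shaker at cols 177–372, rows 181–295, wheel at (338,221), handle at (385,203), beaker at (480,207) and spare bottle at (487,270).

```bash
cat >> h.py <<'E'
def load(n): return dict(np.load(n))
def shaker(f):
    P,ok=cloud(f); m=ok&(P[...,2]>.085)&(P[...,2]<.13)&(f["pixels"].min(-1)>150)&(P[...,0]>.3)&(P[...,0]<.9)
    n,l,st,_=cv2.connectedComponentsWithStats(m.astype(np.uint8)); k=1+st[1:,4].argmax()
    m=cv2.morphologyEx((l==k).astype(np.uint8),cv2.MORPH_OPEN,np.ones((5,5)))>0
    r=cv2.minAreaRect(P[m][:,:2].astype(np.float32)); return r,np.median(P[m][:,2])
E
python3 - <<'E'
from h import *
f=load("top0.npz");r,z=shaker(f);print(r,z)
P,ok=cloud(f)
c=np.array(r[0]);b=cv2.boxPoints(r)
e=[(b[i]-b[i-1]) for i in range(4)];e=max(e,key=np.linalg.norm);e=e/np.linalg.norm(e);e*=np.sign(e[1])
ex=np.array([e[1],-e[0]]);ax=c+.0204*ex-.155*e
print("c",c,"ey",e,"axis",ax)
for n in("top","side"):
    f=load(n+"0.npz");P,ok=cloud(f)
    h=ok&(P[...,2]>.185)&(P[...,2]<.26)&(np.hypot(P[...,0]-ax[0],P[...,1]-ax[1])<.16)
    Q=P[h];print(n,len(Q),Q.min(0),Q.max(0),np.median(Q,0))
    for zl in(.19,.2,.21,.22,.23,.24):
        q=Q[abs(Q[:,2]-zl)<.005]; 
        if len(q):print(zl,len(q),q.min(0)[:2].round(4),q.max(0)[:2].round(4),q.mean(0)[:2].round(4))
    if n=="top": t=Q[Q[:,2]>.238][:,:2]; t=(t.min(0)+t.max(0))/2; d=t-ax; print("handle",t,np.hypot(*d),"ang from -y toward +x",np.arctan2(d@ex,-d@e), "lever",.28-np.arctan2(d@ex,-d@e))
    for nm,cx,cy in(("beaker",480,207),("spare",490,270)):
        pass
f=load("top0.npz");P,ok=cloud(f)
for u,v in((495,270),(470,210),(480,195),(375,230),(300,250),(306,255),(345,221),(338,211)):print(u,v,P[v,u].round(3))
E
```

```text
((0.5663293600082397, 0.1419735699892044), (0.2614233195781708, 0.4996704161167145), 4.433400630950928) 0.1023025647049099
c [0.56632936 0.14197357] ey [-0.07730024  0.9970079 ] axis [ 0.59864986 -0.01098574]
top 113 [ 0.55648921 -0.14306936  0.18507961] [0.64760994 0.13595109 0.25182435] [ 0.63296637 -0.1288707   0.23791702]
0.19 16 [ 0.5565 -0.1315] [0.6397 0.136 ] [ 0.6031 -0.0346]
0.2 6 [ 0.6256 -0.1349] [ 0.6363 -0.1207] [ 0.6301 -0.1262]
0.21 5 [ 0.6268 -0.1363] [ 0.6324 -0.122 ] [ 0.6286 -0.1276]
0.22 8 [ 0.6252 -0.1323] [ 0.6387 -0.121 ] [ 0.6313 -0.1246]
0.23 13 [ 0.6261 -0.1431] [ 0.6455 -0.1216] [ 0.6324 -0.1279]
0.24 52 [ 0.6251 -0.1428] [ 0.6476 -0.1209] [ 0.6369 -0.1326]
handle [ 0.63615988 -0.13246516] 0.12713871523180817 ang from -y toward +x 0.22211186706484445 lever 0.05788813293515557
side 157 [ 0.60081658 -0.14222466  0.18526278] [ 0.64780033 -0.01068297  0.24550461] [ 0.63264348 -0.1268396   0.21652737]
0.19 26 [ 0.6008 -0.1418] [ 0.6427 -0.0107] [ 0.6301 -0.1185]
0.2 22 [ 0.6267 -0.1419] [ 0.6453 -0.1187] [ 0.6337 -0.1286]
0.21 25 [ 0.6247 -0.1394] [ 0.644  -0.1192] [ 0.6329 -0.1265]
0.22 23 [ 0.6259 -0.1393] [ 0.6456 -0.1197] [ 0.6337 -0.1284]
0.23 24 [ 0.6249 -0.1373] [ 0.6452 -0.1216] [ 0.6337 -0.1264]
0.24 34 [ 0.626  -0.1422] [ 0.6478 -0.1202] [ 0.6348 -0.13  ]
495 270 [ 0.475 -0.424  0.144]
470 210 [ 0.636 -0.376  0.104]
480 195 [ 0.68  -0.411  0.081]
375 230 [ 0.58  -0.119  0.14 ]
300 250 [0.528 0.074 0.167]
306 255 [0.519 0.059 0.107]
345 221 [ 0.599 -0.04   0.177]
338 211 [ 0.626 -0.023  0.17 ]
```

```bash
python3 -m crank '0.085 0 0 -0.03 0 0 0;0.085 0 0 -0.03 0 0 0;0.085 .0321 -.01425 0 0 0 0;0.085 .0321 -.01425 0 0 0 0;0.085 .0321 -.01425 0 0 0 0;0.085 .0321 -.01425 0 0 0 0;0.085 .0321 -.01425 0 0 0 0;0.085 .0321 -.01425 0 0 0 0' 40; python3 - <<'E'
from h import *
f=load("top0.npz");P,ok=cloud(f)
px=f["pixels"].astype(int)
m=ok&(P[...,2]>.16)&(P[...,2]<.185)&(P[...,1]<.03)&(P[...,1]>-.14)
hsv=cv2.cvtColor(f["pixels"],cv2.COLOR_RGB2HSV)
for z in(.158,.163,.168,.173,.178,.183):
    q=P[ok&(abs(P[...,2]-z)<.0025)&(P[...,1]<.05)&(P[...,1]>-.1)&(P[...,0]>.5)&(P[...,0]<.7)]
    if len(q):print(z,len(q),q.min(0)[:2].round(4),q.max(0)[:2].round(4),q.mean(0)[:2].round(4))
s=f["pixels"][170:300,280:410];cv2.imwrite("pics/crop.png",cv2.resize(s,None,fx=4.5,fy=4.5,interpolation=2)[:,:,::-1])
E
```

```text
clock: 0.77
position: [0.4103, -0.3989, 0.3102]
tool_rot: [-3.141, 0.0, 0.454]
force: [0.3, -0.7, 0.1]
grip_width: 0.085
finger_force: 0.0
0.158 406 [ 0.5001 -0.0864] [0.6663 0.0483] [ 0.5868 -0.0029]
0.163 376 [ 0.5025 -0.0964] [0.6681 0.0482] [0.5914 0.0106]
0.168 219 [ 0.5021 -0.099 ] [0.6625 0.0483] [ 0.5983 -0.0123]
0.173 198 [ 0.5069 -0.0985] [0.636  0.0406] [ 0.6086 -0.0493]
0.178 107 [ 0.5814 -0.0981] [ 0.632  -0.0043] [ 0.606  -0.0421]
0.183 27 [ 0.5908 -0.0823] [ 0.6138 -0.0091] [ 0.599  -0.0274]
```

View pics/crop.png

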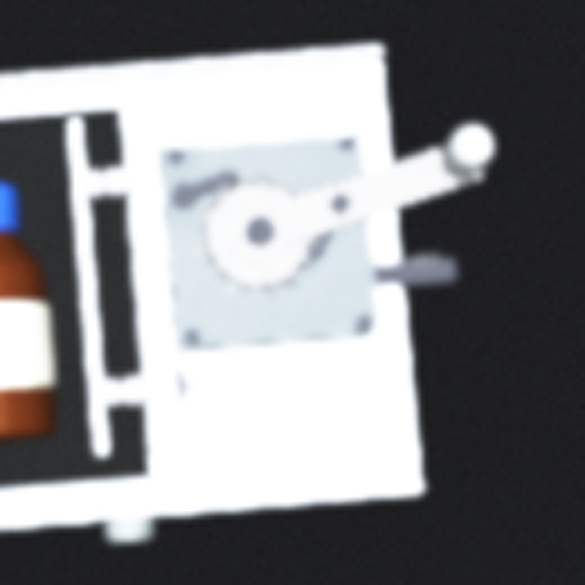

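The crop shows the hub screw at (260,231), i.e. pixel (337.3,220.8), and the handle top at (470,146), i.e. pixel (384,202). The grey pawl at crop (430,270) sits low beside it.

```bash
python3 - <<'E'
from h import *
f=load("top0.npz");F=240/np.tan(np.radians(f["vertical_fov"])/2);C=-f["R"].T@f["t"]
def ray(u,v,z):
    d=f["R"].T@np.array([(u-f["cx"])/F,(v-f["cy"])/F,1]);return C+d*(z-C[2])/d[2]
a=ray(337.3,220.8,.18);h=ray(384,202,.243);print(a,h,h-a,np.hypot(*(h-a)[:2]))
E
python3 -m crank '0.085 .0321 -.01425 0 0 0 0;0.085 .0321 -.01425 0 0 0 0;0.085 .0321 -.01425 0 0 0 0;0.085 .0321 -.01425 0 0 0 0;0.085 .0321 -.01425 0 0 0 0;0.085 .0321 -.01425 0 0 0 0;0.085 .0321 -.01425 0 0 0 0;0.085 .0321 -.01425 0 0 0 0'
python3 -m crank '0.085 .0321 -.01425 0 0 0 0;0.085 .0321 -.01425 0 0 0 0;0.085 0 0 0 0 0 -6.8;0.085 0 0 0 0 0 -6.8;0.085 0 0 0 0 0 -6.8;0.085 0 0 0 0 0 -6.8;0.085 0 0 0 0 0 -6.8;0.085 0 0 0 0 0 -6.8'
python3 -m crank '0.085 0 0 0 0 0 -6.8;0.085 0 0 0 0 0 -6.8;0.085 0 0 0 0 0 -6.8;0.085 0 0 0 0 0 -6.8;0.085 0 0 0 0 0 -6.8;0.085 0 0 0 0 0 -6.8;0.085 0 0 0 0 0 0;0.085 0 0 0 0 0 0'
```

```text
[ 0.59953575 -0.02004516  0.18      ] [ 0.63684216 -0.12989512  0.243     ] [ 0.03730642 -0.10984997  0.063     ] 0.11601200127536863
clock: 1.43
position: [0.5912, -0.1839, 0.3101]
tool_rot: [-3.141, 0.0, 0.454]
force: [0.0, 0.4, 0.4]
grip_width: 0.0852
finger_force: 0.0
clock: 2.1
position: [0.6355, -0.1317, 0.3099]
tool_rot: [-3.141, 0.0, 1.172]
force: [-0.1, 0.2, -0.8]
grip_width: 0.0851
finger_force: 0.0
clock: 2.77
position: [0.6355, -0.1319, 0.31]
tool_rot: [-3.141, -0.0, 1.874]
force: [0.3, 0.2, -0.5]
grip_width: 0.085
finger_force: 0.0
```

```bash
python3 -m crank '0.085 .001 .0005 .019 0 0 0;0.085 0 0 .019 0 0 0;0.085 0 0 .019 0 0 0;0.085 0 0 .019 0 0 0;0.085 0 0 .019 0 0 0;0.02 0 0 0 0 0 0;0.02 0 0 0 0 0 0;0.02 0 0 0 0 0 0' 40
python3 -m crank '0.02 0 0 0 0 0 0;0.02 0 0 0 0 0 0;0.02 0 0 0 0 0 0;0.02 0 0 0 0 0 0;0.02 0 0 0 0 0 0;0.02 0 0 0 0 0 0;0.02 0 0 0 0 0 0;0.02 0 0 0 0 0 0'
```

```text
clock: 3.43
position: [0.6363, -0.1305, 0.2165]
tool_rot: [3.141, 0.0, 1.876]
force: [-0.6, -0.3, 1.1]
grip_width: 0.0511
finger_force: 0.0
clock: 4.1
position: [0.6363, -0.1306, 0.2165]
tool_rot: [3.14, 0.001, 1.877]
force: [-0.9, -0.1, 5.7]
grip_width: 0.0218
finger_force: 38.8
```

```bash
python3 -m crank '0.02 .0003 -.0082 0 0 0 4;0.02 .0003 -.0082 0 0 0 4;0.02 .0003 -.0082 0 0 0 4;0.02 .0003 -.0082 0 0 0 4;0.02 .0003 -.0082 0 0 0 4;0.02 .0003 -.0082 0 0 0 4;0.02 .0003 -.0082 0 0 0 4;0.02 0 0 0 0 0 0'
```

```text
clock: 4.77
position: [0.5787, -0.1347, 0.2165]
tool_rot: [3.14, 0.001, 1.384]
force: [2.2, -5.0, 3.0]
grip_width: 0.0221
finger_force: 39.5
```

```bash
python3 -m crank '0.02 .0001 -.003 0 0 0 1;0.02 0 -.002 0 0 0 0;0.02 0 0 0 0 0 0;0.02 .0003 .0082 0 0 0 -3;0.02 .0003 .0082 0 0 0 -4;0.02 .0003 .0082 0 0 0 -4;0.02 .0003 .0082 0 0 0 -4;0.02 .0003 .0082 0 0 0 -4'
python3 -m crank '0.02 .0003 .0082 0 0 0 -4;0.02 .0003 .0082 0 0 0 -4;0.02 .0003 .0082 0 0 0 -2;0.02 0 .003 0 0 0 0;0.02 0 .001 0 0 0 0;0.02 0 0 0 0 0 0;0.02 0 0 0 0 0 0;0.02 0 0 0 0 0 0'
```

```text
clock: 5.43
position: [0.6161, -0.1356, 0.2164]
tool_rot: [3.14, 0.002, 1.708]
force: [-2.8, -2.7, 10.0]
grip_width: 0.0222
finger_force: 41.2
clock: 6.1
position: [0.6405, -0.1298, 0.2163]
tool_rot: [-3.136, 0.002, 1.878]
force: [-27.1, -9.5, 25.2]
grip_width: 0.0218
finger_force: 43.6
```

```bash
python3 -m crank '0.02 .0003 -.0088 0 0 0 4;0.02 .0003 -.0088 0 0 0 4;0.02 .0003 -.0088 0 0 0 4;0.02 .0003 -.0088 0 0 0 4;0.02 .0003 -.0088 0 0 0 4;0.02 .0003 -.0088 0 0 0 4;0.02 .0003 -.0088 0 0 0 4;0.02 .0003 -.0088 0 0 0 4'
python3 -m crank '0.02 0 -.001 0 0 0 0;0.02 0 0 0 0 0 0;0.02 0 0 0 0 0 0;0.02 0 0 0 0 0 0;0.02 .0003 .0088 0 0 0 -4;0.02 .0003 .0088 0 0 0 -4;0.02 .0003 .0088 0 0 0 -4;0.02 .0003 .0088 0 0 0 -4'
python3 -m crank '0.02 .0003 .0088 0 0 0 -4;0.02 .0003 .0088 0 0 0 -4;0.02 .0003 .0088 0 0 0 -4;0.02 .0003 .0088 0 0 0 -4;0.02 0 .0002 0 0 0 0;0.02 0 0 0 0 0 0;0.02 0 0 0 0 0 0;0.02 0 0 0 0 0 0'
python3 - <<'E'
from h import *
f=grab_frame("top");np.savez("top1.npz",**f)
g=grab_frame("side");np.savez("side1.npz",**g)
a=cv2.resize(f["pixels"][170:310,170:410],(800,467),interpolation=2);cv2.imwrite("pics/t1.png",a[:,:,::-1])
E
```

```text
clock: 6.77
position: [0.5754, -0.1337, 0.2168]
tool_rot: [3.134, 0.003, 1.315]
force: [85.2, -35.4, -34.3]
grip_width: 0.0221
finger_force: 49.4
clock: 7.43
position: [0.6084, -0.1352, 0.217]
tool_rot: [3.139, 0.003, 1.603]
force: [-5.4, -5.9, 19.4]
grip_width: 0.0222
finger_force: 46.0
clock: 8.1
position: [0.64, -0.1286, 0.2166]
tool_rot: [-3.137, 0.001, 1.879]
force: [-27.2, -4.0, 29.7]
grip_width: 0.0218
finger_force: 47.6
```

View pics/t1.png

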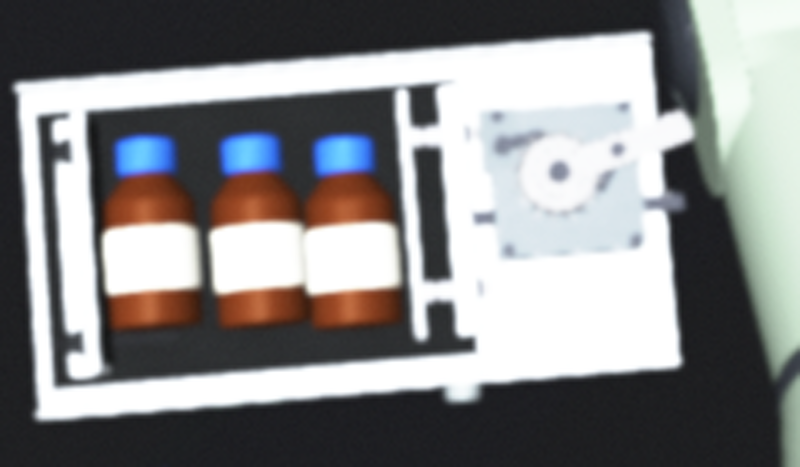

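The row is partly closed up. Bottle 3 (col 355) touches the pad at col 410 and bottle 2 (col 258). There is still a gap at col 205 and another between bottle 1 and the rail at col 100. The far-stop hit was too hard, so I'll ease off there.

```bash
python3 -m crank '0.02 .0003 -.0088 0 0 0 4;0.02 .0003 -.0088 0 0 0 4;0.02 .0003 -.0088 0 0 0 4;0.02 .0003 -.0088 0 0 0 4;0.02 .0003 -.0088 0 0 0 4;0.02 .0003 -.0088 0 0 0 4;0.02 .0003 -.0070 0 0 0 4;0.02 .0003 -.0050 0 0 0 4'
python3 -m crank '0.02 0 -.001 0 0 0 0;0.02 0 -.001 0 0 0 0;0.02 0 0 0 0 0 0;0.02 0 0 0 0 0 0;0.02 0 0 0 0 0 0;0.02 0 0 0 0 0 0;0.02 0 0 0 0 0 0;0.02 0 0 0 0 0 0'
python3 -c "
from h import *
d=telemetry.observe()['position'][:2]-np.array([.5995,-.020]);print('lever',.28-np.arctan2(d[0],-d[1])+.0774,np.hypot(*d))"
```

```text
clock: 8.87
position: [0.5779, -0.1328, 0.2166]
tool_rot: [3.139, 0.003, 1.317]
force: [2.1, -7.4, 11.0]
grip_width: 0.0222
finger_force: 45.4
clock: 9.53
position: [0.577, -0.1325, 0.2166]
tool_rot: [3.138, 0.002, 1.319]
force: [0.5, -15.7, 12.1]
grip_width: 0.0219
finger_force: 45.5
lever 0.5549381767572344 0.11470708031724262
```

```bash
python3 -m crank '0.02 0 -.001 0 0 0 0;0.02 0 0 0 0 0 0;0.02 -.001 .0088 0 0 0 -4;0.02 .0003 .0088 0 0 0 -4;0.02 .0003 .0088 0 0 0 -4;0.02 .0003 .0088 0 0 0 -4;0.02 .0003 .0088 0 0 0 -4;0.02 .0003 .0088 0 0 0 -4'
python3 -m crank '0.02 .0003 .0088 0 0 0 -4;0.02 .0003 .0052 0 0 0 -4;0.02 0 .001 0 0 0 0;0.02 0 0 0 0 0 0;0.02 0 0 0 0 0 0;0.02 0 0 0 0 0 0;0.02 0 0 0 0 0 0;0.02 0 0 0 0 0 0'
python3 - <<'E'
from h import *
d=telemetry.observe()['position'][:2]-np.array([.5995,-.020]);print('lever',.28-np.arctan2(d[0],-d[1])+.0774,np.hypot(*d))
f=grab_frame("top");np.savez("top2.npz",**f)
c=np.array([.5663,.142]);e=np.array([-.0773,.997])
F=240/np.tan(np.radians(f["vertical_fov"])/2)
for n in("top0","top1","top2"):
    f=load(n+".npz");hsv=cv2.cvtColor(f["pixels"],cv2.COLOR_RGB2HSV)
    C=-f["R"].T@f["t"]
    def ray(u,v,z):
        d=f["R"].T@np.array([(u-f["cx"])/F,(v-f["cy"])/F,1]);return C+d*(z-C[2])/d[2]
    m=((abs(hsv[...,0].astype(int)-108)<12)&(hsv[...,1]>120)&(hsv[...,2]>100)).astype(np.uint8); m[:200]=0;m[240:]=0;m[:,300:]=0
    k,l,st,ce=cv2.connectedComponentsWithStats(m)
    print(n,"caps y(mm):",[round(1e3*float((ray(*ce[i],.150)[:2]-c)@e),1) for i in range(1,k) if st[i,4]>50],end=' ')
    # brightness profile along y at x between: pad/bar at z~.15, offset x=-60mm and +75
    g=f["pixels"].min(-1).astype(np.float32); ex=np.array([e[1],-e[0]])
    for X in(-.080,.080,):
        ys=np.arange(-.12,.21,.0005);Q=np.array([[*(c+X*ex+y*e),.151] for y in ys])@f["R"].T+f["t"]
        uv=(Q[:,:2]/Q[:,2:]*F+[f["cx"],f["cy"]]).astype(np.float32)
        p=cv2.remap(g,uv[:,0].reshape(1,-1),uv[:,1].reshape(1,-1),1)[0]
        s=np.diff((p>110).astype(int));print(X,[(round(1e3*float(y)),int(v)) for y,v in zip(ys[1:][s!=0],s[s!=0])],end=' ')
    print()
a=cv2.resize(f["pixels"][170:310,170:410],(800,467),interpolation=2);cv2.imwrite("pics/t2.png",a[:,:,::-1])
E
```

```text
clock: 10.2
position: [0.6282, -0.1313, 0.2166]
tool_rot: [3.14, -0.002, 1.746]
force: [-6.6, 11.5, 16.2]
grip_width: 0.0218
finger_force: 45.9
clock: 10.87
position: [0.6397, -0.1276, 0.2163]
tool_rot: [-3.137, -0.003, 1.881]
force: [-27.6, 8.4, 25.8]
grip_width: 0.022
finger_force: 47.3
lever -1.3741491632940361e-05 0.11480646834127053
top0 caps y(mm): [68.8, 149.6, -6.4] -0.08 [(-90, -1), (-72, 1), (-59, -1), (193, 1), (209, -1)] 0.08 [(-90, -1), (-72, 1), (-58, -1), (193, 1)] 
top1 caps y(mm): [68.9, 149.5, -2.2] -0.08 [(-75, -1), (-56, 1), (-43, -1), (193, 1), (209, -1)] 0.08 [(-75, -1), (-56, 1), (-43, -1), (193, 1)] 
top2 caps y(mm): [149.6, 77.5, 5.2] -0.08 [(-67, -1), (-48, 1), (-35, -1), (193, 1), (208, -1)] 0.08 [(-67, -1), (-48, 1), (-35, -1), (193, 1)]
```

View pics/t2.png

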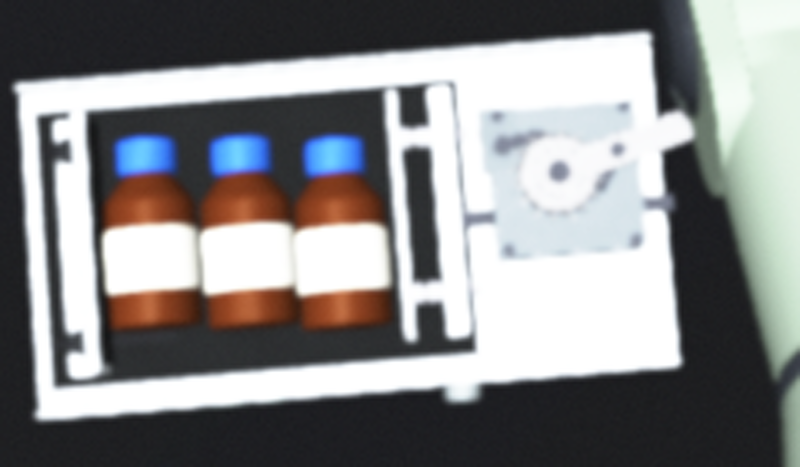

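All three teeth counted (pad −59 → −35 mm), and the bar–pad gap is still free. The bottles are nearly touching at cols 200 and 295, with only the rail gap left (col 100). Next stroke.

```bash
cat > m.py <<'E'
from h import *
import sys
n=sys.argv[1]
d=telemetry.observe()['position'][:2]-np.array([.5995,-.020]);print('lever',.28-np.arctan2(d[0],-d[1])+.0774,np.hypot(*d))
f=grab_frame("top");np.savez(n+".npz",**f)
c=np.array([.5663,.142]);e=np.array([-.0773,.997]);ex=np.array([e[1],-e[0]])
F=240/np.tan(np.radians(f["vertical_fov"])/2);C=-f["R"].T@f["t"]
hsv=cv2.cvtColor(f["pixels"],cv2.COLOR_RGB2HSV)
def ray(u,v,z):
    d=f["R"].T@np.array([(u-f["cx"])/F,(v-f["cy"])/F,1]);return C+d*(z-C[2])/d[2]
m=((abs(hsv[...,0].astype(int)-108)<12)&(hsv[...,1]>120)&(hsv[...,2]>100)).astype(np.uint8); m[:200]=0;m[240:]=0;m[:,300:]=0
k,l,st,ce=cv2.connectedComponentsWithStats(m)
print("caps y:",[round(1e3*float((ray(*ce[i],.150)[:2]-c)@e),1) for i in range(1,k) if st[i,4]>50])
g=f["pixels"].min(-1).astype(np.float32)
for X in(-.080,.080):
    ys=np.arange(-.12,.21,.0005);Q=np.array([[*(c+X*ex+y*e),.151] for y in ys])@f["R"].T+f["t"]
    uv=(Q[:,:2]/Q[:,2:]*F+[f["cx"],f["cy"]]).astype(np.float32)
    p=cv2.remap(g,uv[:,0].reshape(1,-1),uv[:,1].reshape(1,-1),1)[0]
    s=np.diff((p>110).astype(int));print(X,[(round(1e3*float(y),1),int(v)) for y,v in zip(ys[1:][s!=0],s[s!=0])])
E
python3 -m crank '0.02 .0003 -.0088 0 0 0 4;0.02 .0003 -.0088 0 0 0 4;0.02 .0003 -.0088 0 0 0 4;0.02 .0003 -.0088 0 0 0 4;0.02 .0003 -.0088 0 0 0 4;0.02 .0003 -.0088 0 0 0 4;0.02 .0003 -.0070 0 0 0 4;0.02 .0003 -.0050 0 0 0 4'
python3 -m crank '0.02 0 -.001 0 0 0 0;0.02 0 -.001 0 0 0 0;0.02 0 -.001 0 0 0 0;0.02 0 0 0 0 0 0;0.02 0 0 0 0 0 0;0.02 0 0 0 0 0 0;0.02 0 0 0 0 0 0;0.02 0 0 0 0 0 0'
python3 m.py top3a
```

```text
clock: 11.58
position: [0.5778, -0.1328, 0.2164]
tool_rot: [3.14, 0.001, 1.318]
force: [-6.0, -4.7, 13.2]
grip_width: 0.0224
finger_force: 45.6
clock: 12.25
position: [0.5766, -0.1329, 0.2164]
tool_rot: [3.137, 0.001, 1.321]
force: [8.5, -8.1, 4.1]
grip_width: 0.022
finger_force: 45.0
lever 0.5571779858157325 0.11515712583711127
caps y: [149.7, 80.8, 9.7]
-0.08 [(-89.5, -1), (-81.0, 1), (-57.5, -1), (-38.5, 1), (-25.0, -1), (192.5, 1), (208.0, -1)]
0.08 [(-89.0, -1), (-81.0, 1), (-57.5, -1), (-38.5, 1), (-25.0, -1), (192.5, 1)]
```

```bash
python3 -m crank '0.02 0 0 0 0 0 0;0.02 0 0 0 0 0 0;0.02 -.001 .0088 0 0 0 -4;0.02 .0003 .0088 0 0 0 -4;0.02 .0003 .0088 0 0 0 -4;0.02 .0003 .0088 0 0 0 -4;0.02 .0003 .0088 0 0 0 -4;0.02 .0003 .0088 0 0 0 -4'
python3 -m crank '0.02 .0003 .0088 0 0 0 -4;0.02 .0003 .0052 0 0 0 -4;0.02 0 .001 0 0 0 0;0.02 0 0 0 0 0 0;0.02 0 0 0 0 0 0;0.02 0 0 0 0 0 0;0.02 0 0 0 0 0 0;0.02 0 0 0 0 0 0'
python3 m.py top3
```

```text
clock: 12.97
position: [0.6277, -0.1319, 0.2163]
tool_rot: [3.141, -0.003, 1.747]
force: [-9.1, 17.6, 14.9]
grip_width: 0.0218
finger_force: 45.8
clock: 13.63
position: [0.6397, -0.1281, 0.2162]
tool_rot: [-3.138, -0.005, 1.883]
force: [-24.6, 17.1, 24.0]
grip_width: 0.022
finger_force: 46.8
lever 0.0009829727579514225 0.11530213394347628
caps y: [149.8, 80.9, 9.8]
-0.08 [(-89.0, -1), (-83.0, 1), (-59.5, -1), (-40.5, 1), (-27.5, -1), (192.5, 1), (208.0, -1)]
0.08 [(-89.0, -1), (-82.5, 1), (-59.5, -1), (-40.5, 1), (-27.0, -1), (192.5, 1)]
```

```bash
python3 -m crank '0.02 .0003 -.0088 0 0 0 4;0.02 .0003 -.0088 0 0 0 4;0.02 .0003 -.0088 0 0 0 4;0.02 .0003 -.0088 0 0 0 4;0.02 .0003 -.0088 0 0 0 4;0.02 .0003 -.0088 0 0 0 4;0.02 .0003 -.0070 0 0 0 4;0.02 .0003 -.0050 0 0 0 4'
python3 -m crank '0.02 0 -.001 0 0 0 0;0.02 0 -.001 0 0 0 0;0.02 0 -.001 0 0 0 0;0.02 0 0 0 0 0 0;0.02 0 0 0 0 0 0;0.02 0 0 0 0 0 0;0.02 0 0 0 0 0 0;0.02 0 0 0 0 0 0'
python3 m.py top4a
python3 -m crank '0.02 0 0 0 0 0 0;0.02 0 0 0 0 0 0;0.02 -.001 .0088 0 0 0 -4;0.02 .0003 .0088 0 0 0 -4;0.02 .0003 .0088 0 0 0 -4;0.02 .0003 .0088 0 0 0 -4;0.02 .0003 .0088 0 0 0 -4;0.02 .0003 .0088 0 0 0 -4'
python3 -m crank '0.02 .0003 .0088 0 0 0 -4;0.02 .0003 .0052 0 0 0 -4;0.02 0 .001 0 0 0 0;0.02 0 0 0 0 0 0;0.02 0 0 0 0 0 0;0.02 0 0 0 0 0 0;0.02 0 0 0 0 0 0;0.02 0 0 0 0 0 0'
python3 m.py top4
```

```text
clock: 14.35
position: [0.5782, -0.1332, 0.2163]
tool_rot: [3.14, -0.002, 1.319]
force: [0.7, 2.9, 7.7]
grip_width: 0.0221
finger_force: 45.2
clock: 15.02
position: [0.5766, -0.1329, 0.2163]
tool_rot: [3.138, -0.002, 1.323]
force: [9.7, 1.8, 4.2]
grip_width: 0.022
finger_force: 44.9
lever 0.5573408934702793 0.11519612586887151
caps y: [154.5, 83.6, 14.8]
-0.08 [(-89.5, -1), (-73.0, 1), (-50.0, -1), (-34.5, 1), (-20.5, -1), (192.5, 1), (208.0, -1)]
0.08 [(-89.0, -1), (-73.0, 1), (-50.0, -1), (-34.5, 1), (-21.0, -1), (192.5, 1)]
clock: 15.73
position: [0.6273, -0.1321, 0.2163]
tool_rot: [3.141, -0.005, 1.748]
force: [-4.0, 17.2, 16.6]
grip_width: 0.0219
finger_force: 45.8
clock: 16.4
position: [0.64, -0.1291, 0.2158]
tool_rot: [-3.139, -0.006, 1.884]
force: [-19.6, 20.1, 15.8]
grip_width: 0.0217
finger_force: 46.0
lever 0.0020450920667419437 0.11633990925916572
caps y: [154.2, 83.6, 14.8]
-0.08 [(-89.0, -1), (-74.5, 1), (-51.5, -1), (-34.5, 1), (-20.5, -1), (192.5, 1), (208.0, -1)]
0.08 [(-89.0, -1), (-74.5, 1), (-51.0, -1), (-34.5, 1), (-20.5, -1), (192.5, 1)]
```

The row is closed and the pad is pressed in about 2 mm. One more tooth gives about 10 mm.

```bash
python3 -m crank '0.02 .0003 -.0088 0 0 0 4;0.02 .0003 -.0088 0 0 0 4;0.02 .0003 -.0088 0 0 0 4;0.02 .0003 -.0088 0 0 0 4;0.02 .0003 -.0088 0 0 0 4;0.02 .0003 -.0088 0 0 0 4;0.02 .0003 -.0070 0 0 0 4;0.02 .0003 -.0050 0 0 0 4'
python3 -m crank '0.02 0 -.001 0 0 0 0;0.02 0 -.001 0 0 0 0;0.02 0 -.001 0 0 0 0;0.02 0 0 0 0 0 0;0.02 0 0 0 0 0 0;0.02 0 0 0 0 0 0;0.02 0 0 0 0 0 0;0.02 0 0 0 0 0 0'
python3 m.py top5a
python3 -m crank '0.02 0 0 0 0 0 0;0.02 0 0 0 0 0 0;0.02 -.001 .0088 0 0 0 -4;0.02 .0003 .0088 0 0 0 -4;0.02 .0003 .0088 0 0 0 -4;0.02 .0003 .0088 0 0 0 -4;0.02 .0003 .0088 0 0 0 -4;0.02 .0003 .0088 0 0 0 -4'
python3 -m crank '0.02 .0003 .0088 0 0 0 -4;0.02 .0003 .0052 0 0 0 -4;0.02 0 .001 0 0 0 0;0.02 0 0 0 0 0 0;0.02 0 0 0 0 0 0;0.02 0 0 0 0 0 0;0.02 0 0 0 0 0 0;0.02 0 0 0 0 0 0'
python3 m.py top5
```

```text
clock: 17.12
position: [0.5778, -0.135, 0.2159]
tool_rot: [3.14, -0.002, 1.32]
force: [6.5, -1.7, 0.9]
grip_width: 0.0217
finger_force: 44.4
clock: 17.78
position: [0.5762, -0.1348, 0.2159]
tool_rot: [3.139, -0.002, 1.323]
force: [10.6, 3.1, -1.2]
grip_width: 0.0218
finger_force: 44.3
lever 0.5575943610469762 0.11713592320624477
caps y: [154.6, 83.6, 14.9]
-0.08 [(-89.0, -1), (-65.5, 1), (-42.0, -1), (-33.5, 1), (-20.5, -1), (192.5, 1), (208.0, -1)]
0.08 [(-89.0, -1), (-65.0, 1), (-42.0, -1), (-33.5, 1), (-20.0, -1), (192.5, 1)]
clock: 18.5
position: [0.6271, -0.134, 0.2158]
tool_rot: [3.141, -0.006, 1.749]
force: [-9.3, 27.3, 10.0]
grip_width: 0.0221
finger_force: 45.3
clock: 19.17
position: [0.6402, -0.1298, 0.2157]
tool_rot: [-3.141, -0.007, 1.885]
force: [-15.7, 26.8, 13.8]
grip_width: 0.0218
finger_force: 45.7
lever 0.002757209178361114 0.1171345586066184
caps y: [154.6, 83.8, 15.0]
-0.08 [(-89.0, -1), (-66.5, 1), (-43.5, -1), (-33.5, 1), (-20.5, -1), (192.5, 1), (208.0, -1)]
0.08 [(-89.0, -1), (-66.5, 1), (-43.0, -1), (-33.5, 1), (-20.0, -1), (192.5, 1)]
```

```bash
python3 -m crank '0.02 .002 -.0005 0 0 0 0;0.02 0 0 0 0 0 0;0.085 0 0 0 0 0 0;0.085 0 0 0 0 0 0;0.085 0 0 0 0 0 0;0.085 0 0 0 0 0 0;0.085 0 0 0 0 0 0;0.085 0 0 0 0 0 0'
python3 -m crank '0.085 0 0 0 0 0 0;0.085 0 0 0 0 0 0;0.085 0 0 0 0 0 0;0.085 0 0 0 0 0 0;0.085 0 0 -.01 0 0 0;0.085 0 0 -.02 0 0 0;0.085 0 0 -.03 0 0 0;0.085 0 0 -.03 0 0 0'
python3 -m crank '0.085 0 0 -.02 0 0 0;0.085 -.03 0 0 0 0 0;0.085 -.03 0 0 0 0 0;0.085 -.03 0 0 0 0 0;0.085 -.03 0 0 0 0 0;0.085 -.03 0 0 0 0 0;0.085 -.03 0 0 0 0 0;0.085 0 0 0 0 0 0'
python3 m.py top6
python3 - <<'E'
from h import *
f=load("top6.npz");cv2.imwrite("pics/fin.png",f["pixels"][:,:,::-1])
F=240/np.tan(np.radians(f["vertical_fov"])/2)
E
```

```text
clock: 19.88
position: [0.6398, -0.134, 0.2152]
tool_rot: [-3.141, 0.0, 1.878]
force: [-0.1, -0.2, 0.7]
grip_width: 0.0851
finger_force: 0.0
clock: 20.55
position: [0.6395, -0.1337, 0.3068]
tool_rot: [-3.141, -0.001, 1.878]
force: [0.0, 0.7, 0.4]
grip_width: 0.0849
finger_force: 0.0
clock: 21.22
position: [0.6939, -0.3117, 0.3248]
tool_rot: [-3.14, 0.002, 1.872]
force: [-1.1, -0.8, -0.1]
grip_width: 0.0854
finger_force: 0.0
lever 0.04456037151521294 0.3066295155163759
caps y: [154.3, 83.8, 14.8]
-0.08 [(-89.5, -1), (-66.5, 1), (-43.5, -1), (-33.5, 1), (-20.5, -1), (193.0, 1), (208.0, -1)]
0.08 [(-89.5, -1), (-66.5, 1), (-43.5, -1), (-33.5, 1), (-20.5, -1), (192.5, 1)]
```

View pics/fin.png

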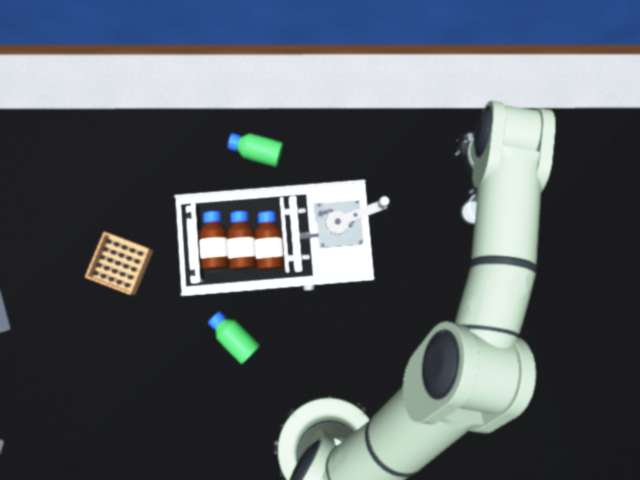

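The final picture shows the bottles closed up at cols 213–265, the pad compressed (cols 285–298), the handle at (384,201) and the bystanders in place. A quick check of the lever angle, then I'll hand in.

```bash
python3 - <<'E'
from h import *
v=[]
for n in("top0","top6"):
    f=load(n+".npz");P,ok=cloud(f)
    q=P[ok&(P[...,2]>.232)&(P[...,2]<.26)&(np.hypot(P[...,0]-.638,P[...,1]+.13)<.03)][:,:2]
    t=(q.min(0)+q.max(0))/2;d=t-[.5995,-.02];print(n,t,q.mean(0),"lever",.3574-np.arctan2(d[0],-d[1]))
    v.append(.3574-np.arctan2(d[0],-d[1]))
if v[1]<.05: bot.job_done();print("handed in")
E
```

```text
top0 [ 0.63636785 -0.13196754] [ 0.6361103  -0.13205653] lever 0.039308489271600744
top6 [ 0.63986254 -0.13130135] [ 0.63907925 -0.13049679] lever 0.009507568046695392
the job is handed in; nothing more can be done
handed in
```

The clamp went up six teeth and I handed the job in at about 21 s. The row is closed against the end rail with the pad pressed in about 9 mm (roughly 27 N, well short of its bar), and the lever is back at its rest stop (about 0.01 rad). One far-stop hit on the second stroke read about 98 N at the wrist, under the 120 N limit, and the bystanders visible in the last picture had not moved; the arm hid the spare bottle and part of the beaker.

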